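# Complete the lamp-mount kit without doubling a part

### The job

Complete the kit in the three-bay tray so that it holds exactly one angle bracket, one round cover and one shaft, one part to each bay, lying flat on the bay's floor with brackets and covers right way up. One part is already in the tray: leave it where it is, and take from the mat only one of each type that is missing, setting it down gently. Leave the spare parts on the mat and everything else where they lie.

Things in the scene. Friction and masses are not known exactly. Their poses are not given: they have to be found in the camera images.
- tray: the kit tray: a fixed wooden frame 157 x 344 mm, 16 mm high, holding three identical open bays side by side along its y axis (centres 108 mm apart). Origin: centre of its underside on the table. One of the six parts starts in a bay, the other five on the 4 mm thick grey bench mat before it
- bay_a: one of the three identical open grey metal bays of the kit tray (fixed): 136 mm along its x, 106 mm along its y, walls 3 mm thick and 18 mm high, inner floor 130 x 100 mm at 4 mm above its origin. Origin: centre of its underside. One of the three bays already holds a part at the start; which bay stands in which place of the row varies
- bay_b: one of the three identical open grey metal bays of the kit tray (fixed): 136 mm along its x, 106 mm along its y, walls 3 mm thick and 18 mm high, inner floor 130 x 100 mm at 4 mm above its origin. Origin: centre of its underside. One of the three bays already holds a part at the start; which bay stands in which place of the row varies
- bay_c: one of the three identical open grey metal bays of the kit tray (fixed): 136 mm along its x, 106 mm along its y, walls 3 mm thick and 18 mm high, inner floor 130 x 100 mm at 4 mm above its origin. Origin: centre of its underside. One of the three bays already holds a part at the start; which bay stands in which place of the row varies
- bracket_1: aluminium angle bracket, about 130 g, standing on its base plate: base 80 mm along x by 45 mm along y, 6 mm thick; upright flange over the full 80 mm, 8 mm thick, centred at y = -18.5 mm, top 50 mm above the origin. Origin: centre of the underside of the base plate; z up. Pinch the flange across y. One of two alike; starts on the mat or in a bay, x axis within 0.6 rad of world x
- bracket_2: aluminium angle bracket, about 130 g, standing on its base plate: base 80 mm along x by 45 mm along y, 6 mm thick; upright flange over the full 80 mm, 8 mm thick, centred at y = -18.5 mm, top 50 mm above the origin. Origin: centre of the underside of the base plate; z up. Pinch the flange across y. One of two alike; starts on the mat or in a bay, x axis within 0.6 rad of world x
- cover_1: aluminium round cover, about 170 g: rim 76 mm in diameter and 8 mm thick, low dome, and in the middle a round grip knob 22 mm in diameter from 20 to 42 mm above the origin. Origin: centre of the underside; z up. One of two alike; starts on the mat or in a bay, x axis within 0.6 rad of world x
- cover_2: aluminium round cover, about 170 g: rim 76 mm in diameter and 8 mm thick, low dome, and in the middle a round grip knob 22 mm in diameter from 20 to 42 mm above the origin. Origin: centre of the underside; z up. One of two alike; starts on the mat or in a bay, x axis within 0.6 rad of world x
- shaft_1: steel shaft, about 280 g, 110 mm long along its x, lying down: square middle 24 x 24 mm and 50 mm long, a round 18 mm end 30 mm long on each side. Origin: on the axis at mid-length, 12 mm above what it lies on. Pinch the square middle across y. One of two alike; starts on the mat or in a bay, x axis within 0.6 rad of world x
- shaft_2: steel shaft, about 280 g, 110 mm long along its x, lying down: square middle 24 x 24 mm and 50 mm long, a round 18 mm end 30 mm long on each side. Origin: on the axis at mid-length, 12 mm above what it lies on. Pinch the square middle across y. One of two alike; starts on the mat or in a bay, x axis within 0.6 rad of world x
- cork: bystander, not to be disturbed: cork stopper, 30 mm wide, 34 mm high. Origin: centre of its underside
- vial: bystander, not to be disturbed: small green glass jar, 28 mm wide, 45 mm high. Origin: centre of its underside
- gauge: bystander, not to be disturbed: steel gauge block, 75 x 22 x 16 mm high, length along x. Origin: centre of its underside
- collet: bystander, not to be disturbed: brass collet, 28 mm wide, 30 mm high. Origin: centre of its underside
- round_block: bystander, not to be disturbed: round wooden block, 84 mm wide, 34 mm high. Origin: centre of its underside
- clear_box: bystander, not to be disturbed: clear box with white lid, 104 x 79 x 38 mm high. Origin: centre of its underside
- driver: bystander, not to be disturbed: screwdriver, 170 mm long, lying behind the tray. Origin: centre of its underside
Mind the look-alikes: they are no part of the job. What is shaped like the bracket_2 but blue or green is not meant.

How it is judged:
By the outcome, as a careful person would: the job done as asked, in the order asked, and still so for the second after the job is handed in, with the robot touching nothing.
It also fails if it takes over 58 s, if anything falls off the work surface, if the arm or the gripper's body presses on something with over 40 N, if the wrist force passes 120 N, or if a joint passes its speed limit or range.

### The arm

A 7-joint arm with a two-finger parallel gripper is mounted at the origin on the work surface. World frame = base frame: x ahead of the robot, y to its left, z up, the work surface at z = 0. Lengths are in m, angles in rad, forces in N, time in s.
With the tool pointing down it reaches from about 0.4 to 0.85 m from the base axis. Payload 10.4 kg.
Tool frame: the origin (TCP) lies on the centre line of the jaws, within the pads' length; the fingertips stand 22 mm ahead of it and the grasp point (between the pads) lies 3 mm ahead of it; z points along the fingers, y is the direction in which the jaws open and shut (so a half turn about z gives the same grasp; the last joint's range is limited). The gripper opens to 85 mm and grips with 20 to 120 N. Pads are 22 mm wide; open, the fingers measure 114 mm over their backs; the gripper's body (76 mm by 85 mm) begins 54 mm behind the grasp point. The pads swing forward as they close: fully open they stand 13 mm farther back than shut.
Start: joints at [1.222, 0.332, -0.065, 1.46, 0.022, 1.35, -0.088], TCP at [0.2, -0.592, 0.253] pointing down, gripper open.
Joint ranges: [-2.6, 2.6], [-0.5, 2.12], [-1.47, 1.34], [0.16, 2.42], [-1.27, 4.41], [0.06, 2.06], [-2.6, 2.6]. Speed limits (rad/s): [2.22, 2.22, 2.79, 2.79, 3.14, 3.14, 3.14].

### API

Orientations are given as a unit quaternion [x, y, z, w].
In Python, from workcell import manip gives the robot as it stands. The module is installed in compiled form; this text tells all that it offers.
- The arm moves only by the shell command python3 -m crank 'ROWS' [FORCE]. ROWS is JSON, a list of rows, each a list of 3 entries, a list of its own where there are three numbers: the opening, from -1 (shut) to 1 (fully open), then the shift along the tool's x, y, z normalised to -1 to 1, where 1 is 80 mm, then the turn, a rotation vector about the tool's x, y, z normalised to -1 to 1, where 1 is pi/4 rad. In form: [[jaw, [tx, ty, tz], [ax, ay, az]], ...]. A call has exactly 5 rows; each row shifts and turns the commanded pose from where the row before left it, along the tool's axes as they then stand; what a row does not reach is not made up. A row lasts 1/10 s, in which the tool goes at most 50 mm and 8.59 degrees, less where a joint would pass 70% of its speed; a pose out of reach is approached as far as the arm can. A call with a number of a shift or a turn outside -1 to 1 is refused whole. A call with a gripper value outside its range is refused whole. The fingers move at their own pace and stop on an object; FORCE is the grip in N (left out, the last holds). Time passes only in rows, so rows that do not move let the fingers close, or fill a call up. It gives the time, the measured TCP pose, the force and the opening at its end, in the units of the state.
- manip.get_obs(): the state, without advancing time (a new reading comes with each control period).
- manip.camera(name): name is "scene" or "top" or "wrist"; returns the picture (480x640x3 uint8, blue, green, red); there is no depth.
- manip.camera_info(name): a dict with "K" (3x3 intrinsics, pixels), "camera_from_world" (4x4, takes a point from world to camera coordinates); the wrist camera has in their place "mount" (4x4, takes a point from camera to tool coordinates, whose origin is the TCP and whose axes are the flange's). Camera axes: x right, y down, z forward; pixel columns grow to the right and rows downward; lengths in m; the calibration is good to about 2 mm. A picture is of the moment at which its call begins: read the wrist's pose just before it. camera_info takes no time and is no camera call.
- manip.hand_in(): hands the job in, once; it reports no verdict.
The state is a dict: "clock": time; "joint_pos": joint angles; "joint_velocities": joint speeds; "tau": joint torques, N m; "position": TCP position; "ee_rot": TCP orientation; "ft_force": force on the tool from outside, world axes, zero at the start; "torque": the same for the moment, N m; "grip_width": opening from 0.0 (shut) to 1.0 (fully open).
Only numpy, scipy, OpenCV 4.12 (cv2) and the standard library are available. Lean on these libraries where they do the work, as an engineer would, in place of code of your own. Each camera call takes 0.05 s, during which the arm holds its last target.

## Working session

There is one attempt and no reset: what is moved stays moved. The work goes in short steps, Python scripts to look and compute and a shell command to move; the robot and the scene stay as the last step left them, time stands still between calls to the robot, and variables do not carry over. Pictures are saved under pics/ and viewed, and the job is handed in when it is done.

```bash
mkdir -p pics
python3 - <<'E'
from workcell import manip
import cv2,numpy as np
np.set_printoptions(precision=4,suppress=True)
for n in ("scene","top"):
    cv2.imwrite(f"pics/{n}0.png",manip.camera(n))
    i=manip.camera_info(n);print(n,np.array(i["K"]),np.array(i["camera_from_world"]))
print(manip.camera_info("wrist"));print(manip.get_obs())
E
```

```text
scene [[522.8788   0.     317.2797]
 [  0.     522.8788 249.0344]
 [  0.       0.       1.    ]] [[-0.1379  0.9904  0.0106  0.0905]
 [ 0.7563  0.1122 -0.6445 -0.377 ]
 [-0.6395 -0.0808 -0.7645  1.5749]
 [ 0.      0.      0.      1.    ]]
top [[579.3044   0.     325.8949]
 [  0.     579.3044 235.1193]
 [  0.       0.       1.    ]] [[ 0.0524 -0.9986  0.0016 -0.0641]
 [-0.9758 -0.0515 -0.2125  0.5065]
 [ 0.2122  0.0096 -0.9772  1.2703]
 [ 0.      0.      0.      1.    ]]
{'K': array([[377.9172,   0.    , 321.8836],
       [  0.    , 377.9172, 240.5782],
       [  0.    ,   0.    ,   1.    ]]), 'mount': array([[-0.0007, -0.9654, -0.2607,  0.0664],
       [ 1.    , -0.0005, -0.0006, -0.0014],
       [ 0.0005, -0.2607,  0.9654, -0.1196],
       [ 0.    ,  0.    ,  0.    ,  1.    ]])}
{'clock': 0.1, 'joint_pos': array([ 1.2224,  0.3328, -0.0647,  1.4608,  0.0216,  1.3499, -0.0885]), 'joint_velocities': array([ 0.    , -0.0017, -0.0008, -0.0018, -0.0002,  0.0001,  0.0004]), 'tau': array([  0.0014, -62.6742,   0.0493, -39.2429,   0.0164,   0.007 ,
        -0.    ]), 'position': array([ 0.1999, -0.5918,  0.2526]), 'ee_rot': array([ 0.9868,  0.1622, -0.0001, -0.0006]), 'ft_force': array([ 0.2294,  0.6127, -0.0698]), 'torque': array([-0.0098,  0.0345,  0.0171]), 'grip_width': 1.0016877502398513}
```

View pics/scene0.png

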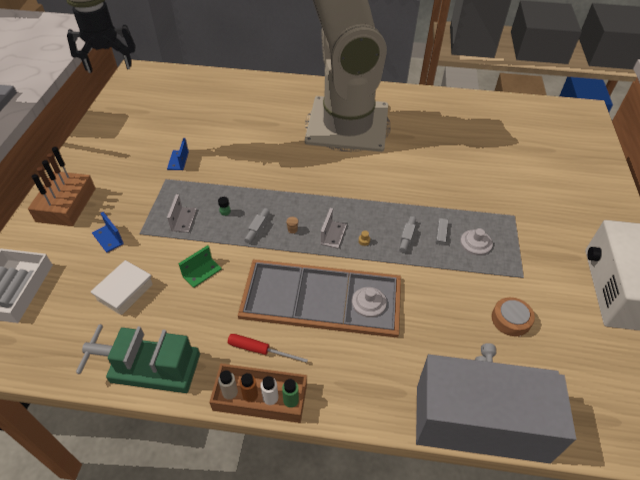

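View pics/top0.png

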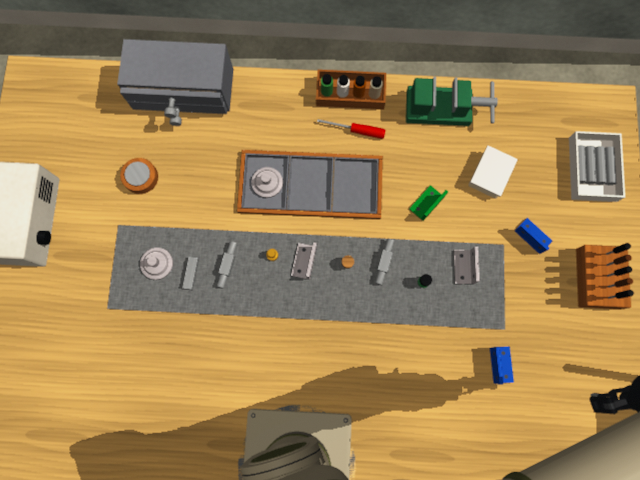

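The cover is already in the left bay of the tray (top view pixel 267,182), so a bracket and a shaft are missing. The mat holds two silver brackets, at (303,261) and (466,266), and two shafts, at (227,265) and (384,262). There is also a spare cover at (156,263). The blue and green brackets, at (428,202), (533,235) and (502,365), are look-alikes. I'll enlarge the mat to confirm.

```bash
cat > h.py <<'E'
from workcell import manip
import cv2,numpy as np
np.set_printoptions(precision=4,suppress=True)
def ray(n,uv,z):
    i=manip.camera_info(n);K=np.array(i["K"]);T=np.array(i["camera_from_world"])
    return cast(K,np.linalg.inv(T),uv,z)
def cast(K,W,uv,z):
    uv=np.atleast_2d(uv).astype(float)
    d=np.c_[uv,np.ones(len(uv))]@np.linalg.inv(K).T@W[:3,:3].T;o=W[:3,3]
    return o+d*((z-o[2])/d[:,2])[:,None]
def proj(n,p):
    i=manip.camera_info(n);K=np.array(i["K"]);T=np.array(i["camera_from_world"])
    p=np.atleast_2d(p);c=p@T[:3,:3].T+T[:3,3];q=c@K.T;return q[:,:2]/q[:,2:]
E
python3 - <<'E'
from h import *
im=cv2.imread("pics/top0.png")
cv2.imwrite("pics/c1.png",cv2.resize(im[225:320,210:400],None,fx=4,fy=4,interpolation=2))
cv2.imwrite("pics/c2.png",cv2.resize(im[145:225,230:390],None,fx=5,fy=5,interpolation=2))
for nm,uv,z in [("shA",(227,265),.02),("shB",(384,262),.02),("br1",(303,261),.01),("br2",(466,266),.01),("cork",(348,262),.03),("collet",(271,255),.03),("vial",(425,281),.04),("gauge",(190,273),.02),("tray",(311,184),.016),("cover",(267,182),.03)]: print(nm,ray("top",uv,z))
E
```

```text
shA [[0.4337 0.1885 0.02  ]]
shB [[ 0.4599 -0.1753  0.02  ]]
br1 [[0.454  0.0134 0.01  ]]
br2 [[ 0.4623 -0.3681  0.01  ]]
cork [[ 0.4538 -0.0914  0.03  ]]
collet [[0.4608 0.0872 0.03  ]]
vial [[ 0.4176 -0.2679  0.04  ]]
gauge [[0.4105 0.2723 0.02  ]]
tray [[0.6411 0.0053 0.016 ]]
cover [[0.6361 0.1095 0.03  ]]
```

View pics/c1.png

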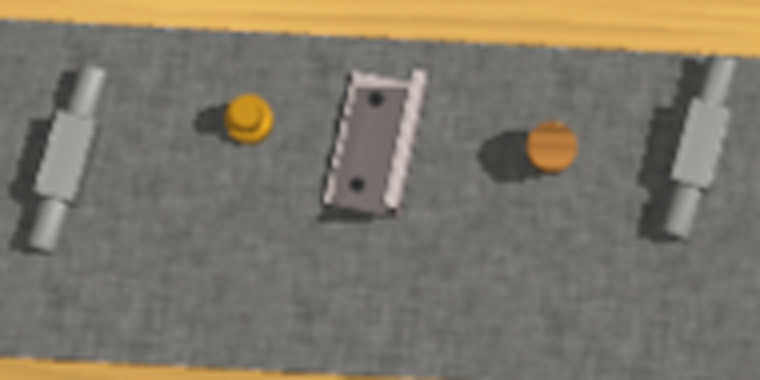

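View pics/c2.png

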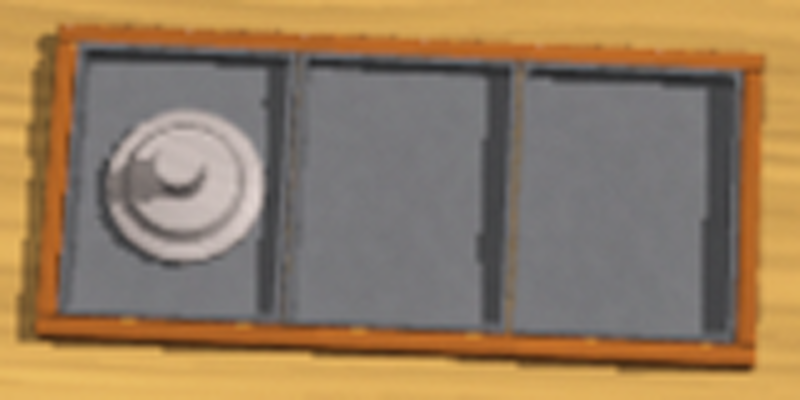

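Run:
```python
from h import *
f=lambda p:np.array(p)/4.+[210,225]
def ax(n,a,b,z):
    P=ray("top",[f(a),f(b)],z);d=P[0]-P[1];print(n,P.mean(0),"yaw",np.arctan2(d[1],d[0]),np.linalg.norm(d))
ax("shB axis",(720,60),(680,238),.022)
ax("br1 flange top",(419,70),(391,212),.054)
g=lambda p:np.array(p)/5.+[230,145]
C=ray("top",[g(p) for p in [(60,25),(763,57),(755,365),(38,338)]],.016)
print(C,C.mean(0)); 
for a,b in((1,0),(2,3)): d=C[b]-C[a];print(np.arctan2(-d[0],d[1]),np.linalg.norm(d))
for a,b in((3,0),(2,1)): d=C[b]-C[a];print(np.arctan2(d[1],d[0]),np.linalg.norm(d))
# bay inner corners (rim z~.022)
im=cv2.imread("pics/top0.png");hsv=cv2.cvtColor(im,cv2.COLOR_BGR2HSV)
m=((hsv[...,0]<14)&(hsv[...,1]>130)).astype(np.uint8);m[:140]=0;m[225:]=0;m[:,:225]=0;m[:,392:]=0
c=max(cv2.findContours(m,0,2)[0],key=cv2.contourArea);b=cv2.boxPoints(cv2.minAreaRect(c));P=ray("top",b,.014);print(b,P,P.mean(0))
```

```text
shB axis [ 0.4595 -0.1775  0.022 ] yaw -0.18644828897183166 0.10770649011057104
br1 flange top [ 0.4496 -0.0073  0.054 ] yaw -0.1344762269836426 0.08301732515291306
[[ 0.7183  0.1779  0.016 ]
 [ 0.72   -0.1642  0.016 ]
 [ 0.5659 -0.1652  0.016 ]
 [ 0.5611  0.1752  0.016 ]] [0.6413 0.0059 0.016 ]
0.005003477085531478 0.3420402729295047
0.014032983696354437 0.3405220301814551
0.016730386003499093 0.15723081758582977
0.00702536431780868 0.15414561742238983
[[236.8643 212.1656]
 [239.5374 149.7945]
 [382.5747 155.9246]
 [379.9016 218.2958]] [[ 0.5626  0.1774  0.014 ]
 [ 0.7193  0.1842  0.014 ]
 [ 0.722  -0.1642  0.014 ]
 [ 0.5655 -0.1628  0.014 ]] [0.6423 0.0086 0.014 ]
```

```bash
cat >> h.py <<'E'
from scipy.spatial.transform import Rotation as R
def plan(x=None,y=None,z=None,yaw=None):
    o=manip.get_obs();p=o["position"];r=R.from_quat(o["ee_rot"]);X=r.as_matrix()
    ph=np.arctan2(X[1,0],X[0,0])
    t=np.array([p[i] if v is None else v for i,v in enumerate((x,y,z))])
    a=0 if yaw is None else -(yaw-ph)
    l=X.T@(t-p)
    Rd=np.array([[np.cos(yaw if yaw is not None else ph),np.sin(yaw if yaw is not None else ph),0],[np.sin(yaw if yaw is not None else ph),-np.cos(yaw if yaw is not None else ph),0],[0,0,-1]])
    print("t",o["clock"],"p",p,"yaw",ph,"tilt",X[:,2],"F",o["ft_force"],"w",o["grip_width"])
    print("rotvec units",R.from_matrix(X.T@Rd).as_rotvec()/(np.pi/4),"shift now",l/.08,"shift after turn",Rd.T@(t-p)/.08)
E
python3 -m crank '[[1,[0,0,0],[0,0,0.163]],[1,[0,0,0],[0,0,0.163]],[1,[0,0,0],[0,0,0.163]],[1,[0,0,0],[0,0,0.163]],[1,[0,0,0],[0,0,0]]]' 40
python3 -c "
from h import *
plan(.42,-.178,.22,-.186)"
```

```text
clock: 0.6
position: [0.2, -0.5919, 0.2529]
ee_rot: [0.996, -0.094, -0.0, -0.0]
ft_force: [0.4, -0.5, -0.1]
grip_width: 1.004
t 0.6 p [ 0.2    -0.5919  0.2529] yaw -0.18827605470388226 tilt [-0.0004  0.0007 -1.    ] F [ 0.372  -0.5116 -0.0507] w 1.0039832819366128
rotvec units [-0.0008  0.0006 -0.0029] shift now [ 1.7326 -5.597   0.4134] shift after turn [ 1.7452 -5.5933  0.4108]
```

```bash
for i in 1; do
python3 -m crank '[[1,[0.116,-0.373,0.027],[0,0,0]],[1,[0.116,-0.373,0.027],[0,0,0]],[1,[0.116,-0.373,0.027],[0,0,0]],[1,[0.116,-0.373,0.027],[0,0,0]],[1,[0.116,-0.373,0.027],[0,0,0]]]'; done
python3 -m crank '[[1,[0.116,-0.373,0.027],[0,0,0]],[1,[0.116,-0.373,0.027],[0,0,0]],[1,[0.116,-0.373,0.027],[0,0,0]],[1,[0.116,-0.373,0.027],[0,0,0]],[1,[0.116,-0.373,0.027],[0,0,0]]]'
python3 -c "
from h import *
plan(.42,-.178,.22,-.186)"
```

```text
clock: 1.1
position: [0.2737, -0.4529, 0.2423]
ee_rot: [0.996, -0.091, -0.0, 0.0]
ft_force: [0.3, -0.4, 0.6]
grip_width: 0.995
clock: 1.6
position: [0.3469, -0.3148, 0.2316]
ee_rot: [0.996, -0.091, -0.0, 0.0]
ft_force: [0.4, 0.3, 0.6]
grip_width: 1.0
t 1.6 p [ 0.3469 -0.3148  0.2316] yaw -0.18187006517173643 tilt [-0.0002 -0.0003 -1.    ] F [0.392  0.3034 0.5829] w 1.0003695613490147
rotvec units [0.0004 0.0002 0.0053] shift now [ 0.5897 -1.8477  0.1441] shift after turn [ 0.5821 -1.8501  0.1447]
```

```bash
python3 -m crank '[[0,[0.116,-0.373,0.027],[0,0,0]],[0,[0.116,-0.373,0.027],[0,0,0]],[0,[0.116,-0.373,0.027],[0,0,0]],[0,[0.116,-0.373,0.027],[0,0,0]],[0,[0.116,-0.36,0.027],[0,0,0]]]'
python3 -m crank '[[0,[0,0,0],[0,0,0]],[0,[0,0,0],[0,0,0]],[0,[0,0,0],[0,0,0]],[0,[0,0,0],[0,0,0]],[0,[0,0,0],[0,0,0]]]'
cat >> h.py <<'E'
def wrist(fn):
    o=manip.get_obs();im=manip.camera("wrist");i=manip.camera_info("wrist")
    M=np.eye(4);M[:3,:3]=R.from_quat(o["ee_rot"]).as_matrix();M[:3,3]=o["position"]
    W=M@np.array(i["mount"]);cv2.imwrite(fn,im);np.savez(fn[:-4],K=i["K"],W=W);return im
def wl(fn): d=np.load(fn[:-4]+".npz");return d["K"],d["W"]
E
python3 -c "
from h import *
plan(.46,-.178,.22,-.186)
wrist('pics/w1.png')"
```

```text
clock: 2.1
position: [0.4199, -0.1778, 0.2208]
ee_rot: [0.996, -0.091, 0.0, 0.0]
ft_force: [1.1, -0.5, -0.3]
grip_width: 0.499
clock: 2.6
position: [0.4192, -0.1798, 0.2209]
ee_rot: [0.996, -0.093, 0.0, 0.0]
ft_force: [0.4, 0.7, -1.1]
grip_width: 0.498
t 2.6 p [ 0.4192 -0.1798  0.2209] yaw -0.1870852408852081 tilt [ 0.     -0.0002 -1.    ] F [ 0.3972  0.683  -1.0501] w 0.49813514250947144
rotvec units [ 0.0002 -0.0001 -0.0014] shift now [ 0.4964 -0.1168  0.0117] shift after turn [ 0.4966 -0.1163  0.0117]
```

View pics/w1.png

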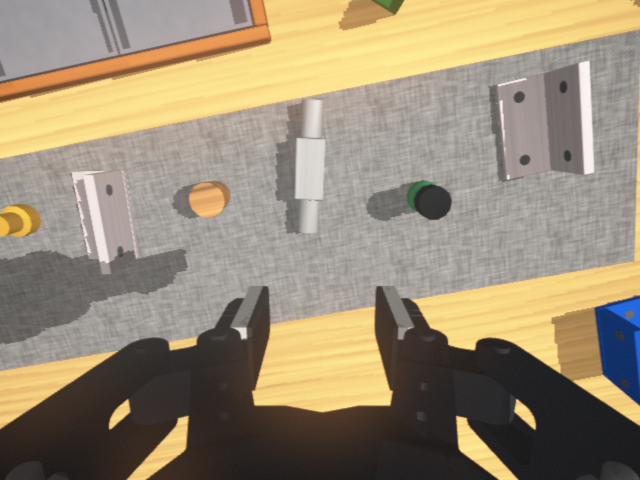

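Wrist view: the shaft's square middle is centred at about (310,168), with its ends at (314,100) and (309,232). The cork is at (209,198) and the vial at (430,200).

Run:
```python
from h import *
K,W=wl("pics/w1.png")
im=cv2.imread("pics/w1.png");
cv2.imwrite("pics/w1c.png",cv2.resize(im[85:245,230:390],None,fx=3.7,fy=3.7))
g=cv2.cvtColor(im,cv2.COLOR_BGR2GRAY)
m=np.zeros_like(g);m[85:245,280:340]=(g[85:245,280:340]>170)*255
m=cv2.morphologyEx(m,cv2.MORPH_OPEN,np.ones((5,5)))
c=max(cv2.findContours(m,0,2)[0],key=cv2.contourArea)
print(cv2.boundingRect(c))
for (lo,hi) in((105,125),(145,190),(205,228)):
    ys,xs=np.nonzero(m[lo:hi]);print(xs.min(),xs.max(),xs.mean())
P=cast(K,W,[(297,139),(326,139),(323,198),(294,198)],.028);print(P,P.mean(0))
for z in(.022,):
  P=cast(K,W,[(313,99),(309,233)],z);d=P[0]-P[1];print(P.mean(0),np.arctan2(d[1],d[0]),np.linalg.norm(d))
```

```text
(280, 85, 60, 115)
305 322 313.7
295 339 310.70193740685545
302 318 309.99710144927536
[[ 0.4873 -0.1709  0.028 ]
 [ 0.483  -0.1936  0.028 ]
 [ 0.4369 -0.1825  0.028 ]
 [ 0.4414 -0.1588  0.028 ]] [ 0.4622 -0.1764  0.028 ]
[ 0.4616 -0.1769  0.022 ] -0.22562703152150368 0.10953339221728933
```

View pics/w1c.png

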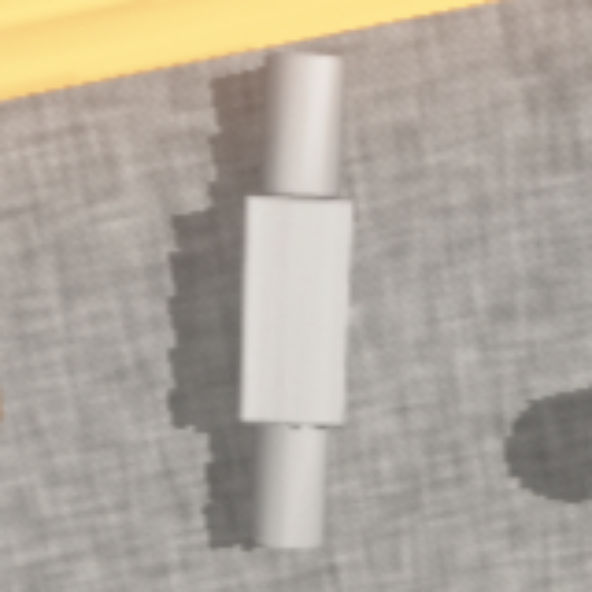

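```bash
python3 -c "
from h import *
plan(.462,-.1768,.08,-.215)"
```

```text
t 2.65 p [ 0.4193 -0.1797  0.2209] yaw -0.18703756556705745 tilt [ 0.0001 -0.0001 -1.    ] F [ 0.1673 -0.5906 -0.7273] w 0.503204213260644
rotvec units [ 0.0002 -0.0001  0.0356] shift now [ 0.5175 -0.1347  1.7618] shift after turn [ 0.5137 -0.1489  1.7618]
```

```bash
python3 -m crank '[[0,[0.103,-0.03,0.352],[0,0,0.0356]],[0,[0.103,-0.03,0.352],[0,0,0]],[0,[0.103,-0.03,0.352],[0,0,0]],[0,[0.103,-0.03,0.352],[0,0,0]],[0,[0.103,-0.03,0.352],[0,0,0]]]'
python3 -m crank '[[0,[0,0,0],[0,0,0]],[0,[0,0,0],[0,0,0]],[0,[0,0,0],[0,0,0]],[0,[0,0,0],[0,0,0]],[0,[0,0,0],[0,0,0]]]'
python3 -c "
from h import *
plan(.462,-.1768,.03,-.215)
wrist('pics/w2.png')"
```

```text
clock: 3.15
position: [0.4626, -0.1762, 0.0791]
ee_rot: [0.994, -0.107, 0.0, 0.0]
ft_force: [0.4, -0.2, 0.7]
grip_width: 0.5
clock: 3.65
position: [0.4627, -0.1763, 0.0812]
ee_rot: [0.994, -0.107, 0.001, 0.0]
ft_force: [-0.2, -0.6, 0.2]
grip_width: 0.502
t 3.65 p [ 0.4627 -0.1763  0.0812] yaw -0.21457820412087467 tilt [ 0.0015 -0.001  -1.    ] F [-0.2089 -0.6118  0.1512] w 0.5024531636352141
rotvec units [ 0.0009 -0.0022  0.0005] shift now [-0.0079  0.0077  0.6399] shift after turn [-0.0068  0.0081  0.6399]
```

View pics/w2.png

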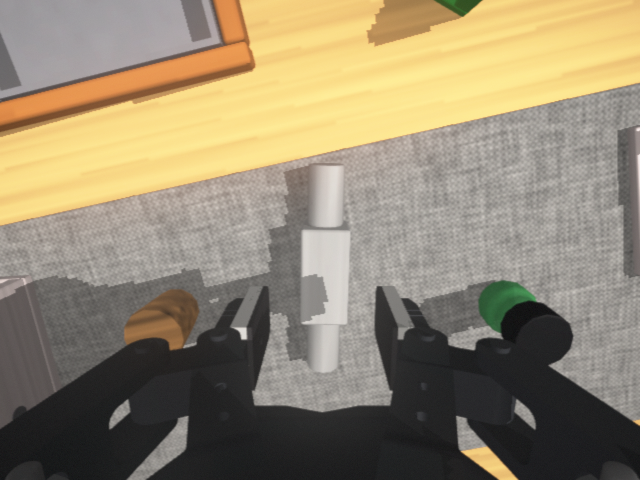

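The shaft sits centred between the jaws at (326,275) and is aligned with them. The cork and vial are clear, so I'm descending and gripping.

```bash
python3 -m crank '[[0,[0,0.005,0.16],[0,0,0]],[0,[0,0,0.16],[0,0,0]],[0,[0,0,0.16],[0,0,0]],[0,[0,0,0.15],[0,0,0]],[0,[0,0,0],[0,0,0]]]' 40
python3 -m crank '[[-0.3,[0,0,0],[0,0,0]],[-0.6,[0,0,0],[0,0,0]],[-1,[0,0,0],[0,0,0]],[-1,[0,0,0],[0,0,0]],[-1,[0,0,0],[0,0,0]]]' 40
python3 -c "
from h import *
plan(.641,-.102,.12,0.01)"
```

```text
clock: 4.2
position: [0.4609, -0.1757, 0.0274]
ee_rot: [0.994, -0.107, -0.002, -0.001]
ft_force: [-0.2, 0.4, 0.0]
grip_width: 0.502
clock: 4.7
position: [0.4624, -0.1763, 0.03]
ee_rot: [0.994, -0.107, 0.0, 0.0]
ft_force: [0.6, -0.1, 0.1]
grip_width: 0.269
t 4.7 p [ 0.4624 -0.1763  0.03  ] yaw -0.21420557087458303 tilt [ 0.0004 -0.0003 -1.    ] F [ 0.6126 -0.0628  0.0556] w 0.2686575174208438
rotvec units [ 0.0003 -0.0006 -0.2855] shift now [ 1.9847 -1.3819 -1.1245] shift after turn [ 2.2418 -0.9064 -1.1252]
```

```bash
python3 -m crank '[[-1,[0,0,-0.2],[0,0,0]],[-1,[0,0,-0.3],[0,0,-0.095]],[-1,[0,0,-0.3],[0,0,-0.095]],[-1,[0,0,-0.3],[0,0,-0.095]],[-1,[0,0,0],[0,0,0]]]' 60
python3 -c "
from h import *
plan(.641,-.102,.12,0.01)"
```

```text
clock: 5.2
position: [0.4639, -0.1769, 0.1206]
ee_rot: [1.0, 0.006, 0.002, 0.001]
ft_force: [-0.2, -0.4, -4.0]
grip_width: 0.261
t 5.2 p [ 0.4639 -0.1769  0.1206] yaw 0.011267296869668717 tilt [ 0.0047 -0.0023 -1.    ] F [-0.2469 -0.4269 -4.0088] w 0.2613506362926916
rotvec units [ 0.0029 -0.0059  0.0016] shift now [ 2.2236 -0.9111  0.0162] shift after turn [ 2.2225 -0.9139  0.008 ]
```

```bash
python3 -m crank '[[-1,[0.37,-0.152,0],[0,0,0]],[-1,[0.37,-0.152,0],[0,0,0]],[-1,[0.37,-0.152,0],[0,0,0]],[-1,[0.37,-0.152,0],[0,0,0]],[-1,[0.37,-0.152,0],[0,0,0]]]'
python3 -m crank '[[-1,[0.37,-0.152,0],[0,0,0]],[-1,[0,0,0],[0,0,0]],[-1,[0,0,0],[0,0,0]],[-1,[0,0,0],[0,0,0]],[-1,[0,0,0],[0,0,0]]]'
python3 -c "
from h import *
plan(.641,-.102,.034,0.01)
wrist('pics/w3.png')
cv2.imwrite('pics/s3.png',manip.camera('top')[130:330,200:400])"
```

```text
clock: 5.7
position: [0.6102, -0.1135, 0.1161]
ee_rot: [1.0, 0.004, -0.001, -0.0]
ft_force: [-0.2, -0.5, -2.4]
grip_width: 0.266
clock: 6.2
position: [0.6383, -0.1026, 0.1174]
ee_rot: [1.0, 0.004, -0.0, 0.0]
ft_force: [-0.4, -0.6, -2.9]
grip_width: 0.267
t 6.2 p [ 0.6383 -0.1026  0.1174] yaw 0.008099049887610612 tilt [-0.0007 -0.0007 -1.    ] F [-0.445  -0.6363 -2.9356] w 0.2667185627141237
rotvec units [ 0.0009  0.001  -0.0024] shift now [ 0.0343 -0.0075  1.0424] shift after turn [ 0.0335 -0.0067  1.0424]
```

View pics/w3.png

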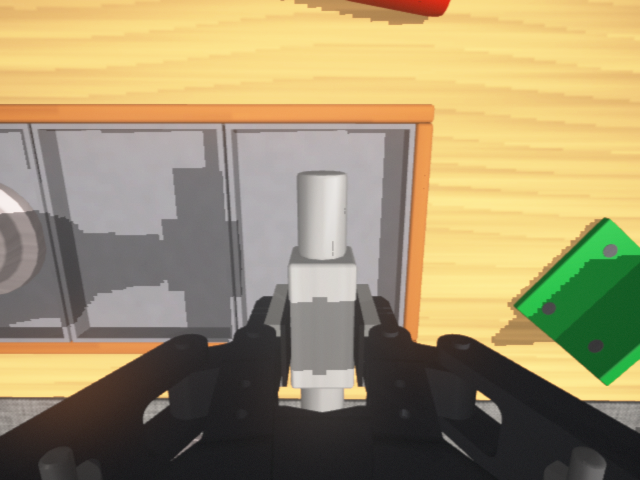

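View pics/s3.png

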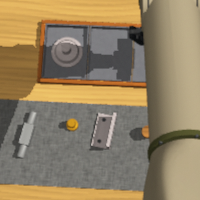

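Run:
```python
from h import *
K,W=wl("pics/w3.png")
for z in(.018,.022):
  print(cast(K,W,[(229,125),(415,125),(402,340),(237,341),(34,125),(72,341)],z))
print(cast(K,W,[(434,104),(24,104)],.016))
```

```text
[[ 0.711  -0.049   0.018 ]
 [ 0.7118 -0.1521  0.018 ]
 [ 0.5788 -0.1533  0.018 ]
 [ 0.5773 -0.0466  0.018 ]
 [ 0.7102  0.059   0.018 ]
 [ 0.5765  0.0601  0.018 ]]
[[ 0.7109 -0.05    0.022 ]
 [ 0.7116 -0.1512  0.022 ]
 [ 0.5811 -0.1523  0.022 ]
 [ 0.5796 -0.0476  0.022 ]
 [ 0.7101  0.0561  0.022 ]
 [ 0.5789  0.0572  0.022 ]]
[[ 0.723  -0.1623  0.016 ]
 [ 0.7213  0.0639  0.016 ]]
```

```bash
python3 -m crank '[[-1,[0.03,-0.01,0.25],[0,0,0]],[-1,[0.03,-0.01,0.25],[0,0,0]],[-1,[0,0,0.25],[0,0,0]],[-1,[0,0,0.22],[0,0,0]],[-1,[0,0,0],[0,0,0]]]'
python3 -m crank '[[-1,[0,0,0],[0,0,0]],[-1,[0,0,0],[0,0,0]],[-1,[0,0,0.01],[0,0,0]],[-1,[0,0,0.01],[0,0,0]],[-1,[0,0,0],[0,0,0]]]'
python3 -c "
from h import *
plan(.643,-.101,.03,0.01)"
```

```text
clock: 6.8
position: [0.6421, -0.1002, 0.0375]
ee_rot: [1.0, 0.005, -0.002, -0.0]
ft_force: [-1.0, -0.8, -3.4]
grip_width: 0.266
clock: 7.3
position: [0.6441, -0.1, 0.0388]
ee_rot: [1.0, 0.005, 0.0, 0.0]
ft_force: [0.2, 0.9, -2.3]
grip_width: 0.271
t 7.3 p [ 0.6441 -0.1     0.0388] yaw 0.0095579573642734 tilt [ 0.0004 -0.0002 -1.    ] F [ 0.1599  0.9271 -2.2526] w 0.27109364237351385
rotvec units [ 0.0003 -0.0005 -0.0006] shift now [-0.0134  0.0123  0.1101] shift after turn [-0.0133  0.0123  0.1101]
```

```bash
python3 -m crank '[[-1,[0,0,0.0125],[0,0,0]],[-1,[0,0,0.0125],[0,0,0]],[-1,[0,0,0.0125],[0,0,0]],[-1,[0,0,0],[0,0,0]],[-1,[0,0,0],[0,0,0]]]'
python3 -m crank '[[-1,[0,0,0.0125],[0,0,0]],[-1,[0,0,0.0125],[0,0,0]],[-1,[0,0,0],[0,0,0]],[-1,[0,0,0],[0,0,0]],[-1,[0,0,0],[0,0,0]]]'
```

```text
clock: 7.8
position: [0.6439, -0.1, 0.0355]
ee_rot: [1.0, 0.005, -0.0, 0.0]
ft_force: [-1.1, -0.1, -2.7]
grip_width: 0.264
clock: 8.3
position: [0.644, -0.1, 0.0335]
ee_rot: [1.0, 0.005, 0.0, 0.0]
ft_force: [0.4, -0.4, -2.1]
grip_width: 0.267
```

```bash
python3 -m crank '[[-1,[0,0,0.0125],[0,0,0]],[-1,[0,0,0.0125],[0,0,0]],[-1,[0,0,0],[0,0,0]],[-1,[0,0,0],[0,0,0]],[-1,[0,0,0],[0,0,0]]]'
python3 -m crank '[[-1,[0,0,0.0125],[0,0,0]],[-1,[0,0,0],[0,0,0]],[-1,[0,0,0],[0,0,0]],[-1,[0,0,0],[0,0,0]],[-1,[0,0,0],[0,0,0]]]'
```

```text
clock: 8.8
position: [0.644, -0.1, 0.0316]
ee_rot: [1.0, 0.005, 0.0, 0.0]
ft_force: [-0.2, 0.8, -2.3]
grip_width: 0.26
clock: 9.3
position: [0.644, -0.1, 0.0305]
ee_rot: [1.0, 0.005, 0.0, 0.0]
ft_force: [0.0, -0.5, -2.2]
grip_width: 0.264
```

```bash
python3 -m crank '[[-1,[0,0,0.0125],[0,0,0]],[-1,[0,0,0],[0,0,0]],[-1,[0,0,0],[0,0,0]],[-1,[0,0,0],[0,0,0]],[-1,[0,0,0],[0,0,0]]]'
python3 -c "
from h import *
im=wrist('pics/w4.png')
plan()"
```

```text
clock: 9.8
position: [0.6441, -0.1, 0.0301]
ee_rot: [1.0, 0.005, 0.0, 0.0]
ft_force: [-4.0, -0.0, 6.3]
grip_width: 0.263
t 9.85 p [ 0.6441 -0.1     0.0301] yaw 0.009517734353550928 tilt [ 0.0004 -0.0002 -1.    ] F [-3.5497 -0.6345  5.8641] w 0.2666430420939806
rotvec units [ 0.0003 -0.0005 -0.    ] shift now [0. 0. 0.] shift after turn [0. 0. 0.]
```

View pics/w4.png

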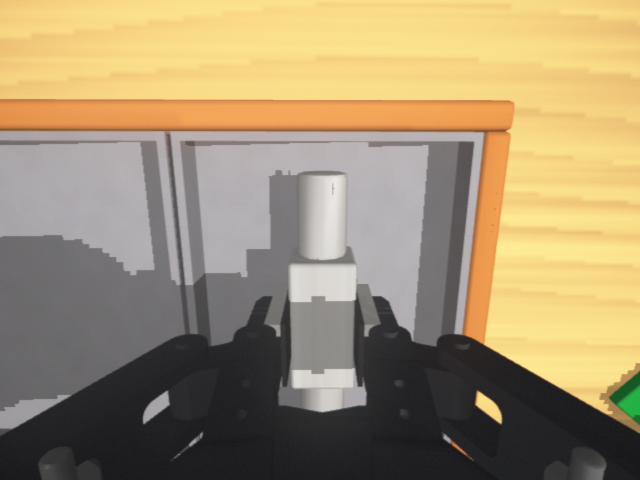

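The force shows contact with the floor at z=0.030, with the shaft central in the bay at (322,270). Releasing and lifting.

```bash
python3 -m crank '[[-0.4,[0,0,0],[0,0,0]],[-0.2,[0,0,0],[0,0,0]],[0,[0,0,0],[0,0,0]],[0,[0,0,0],[0,0,0]],[0,[0,0,-0.05],[0,0,0]]]'
python3 -m crank '[[0,[0,0,-0.2],[0,0,0]],[0,[0,0,-0.4],[0,0,0]],[0,[0,0,-0.4],[0,0,0]],[0,[0,0,-0.4],[0,0,0]],[0,[0,0,-0.4],[0,0,0]]]'
python3 -c "
from h import *
plan(.41,-.004,.2,-.134)
wrist('pics/w5.png')"
```

```text
clock: 10.35
position: [0.6436, -0.0999, 0.033]
ee_rot: [1.0, 0.005, -0.0, -0.0]
ft_force: [-0.7, 0.4, 0.8]
grip_width: 0.499
clock: 10.85
position: [0.644, -0.0998, 0.1805]
ee_rot: [1.0, 0.005, 0.001, 0.0]
ft_force: [1.5, 0.3, 1.0]
grip_width: 0.5
t 10.85 p [ 0.644  -0.0998  0.1805] yaw 0.0098361192656725 tilt [ 0.0015 -0.0002 -1.    ] F [1.468  0.2898 1.0167] w 0.5000856580858861
rotvec units [ 0.0002 -0.0019  0.1831] shift now [-2.913  -1.2266 -0.2484] shift after turn [-3.0591 -0.7964 -0.2438]
```

View pics/w5.png

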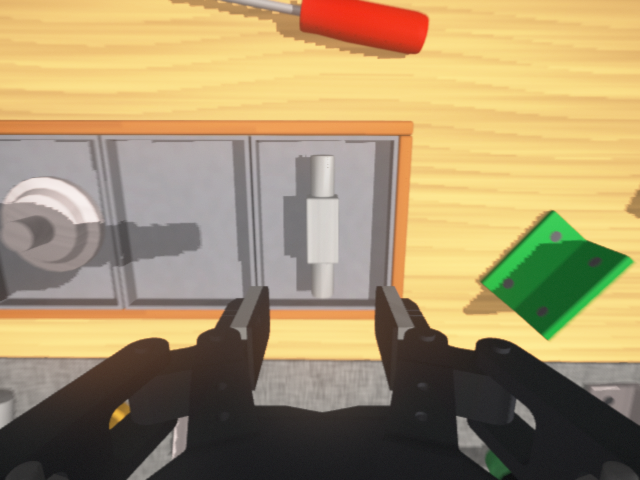

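The shaft lies flat and central in the right bay (322,227). Next is the bracket at top pixel (303,261), the nearer of the two silver ones.

```bash
python3 -m crank '[[0,[0,0,-0.1],[0,0,0.183]],[0,[-0.38,-0.1,-0.02],[0,0,0]],[0,[-0.38,-0.1,-0.02],[0,0,0]],[0,[-0.38,-0.1,-0.02],[0,0,0]],[0,[-0.38,-0.1,-0.02],[0,0,0]]]'
python3 -m crank '[[0,[-0.38,-0.1,-0.02],[0,0,0]],[0,[-0.38,-0.1,-0.02],[0,0,0]],[0,[-0.38,-0.1,-0.02],[0,0,0]],[0,[-0.38,-0.1,-0.02],[0,0,0]],[0,[0,0,0],[0,0,0]]]'
python3 -m crank '[[0,[0,0,0],[0,0,0]],[0,[0,0,0],[0,0,0]],[0,[0,0,0],[0,0,0]],[0,[0,0,0],[0,0,0]],[0,[0,0,0],[0,0,0]]]'
python3 -c "
from h import *
K,W=wl('pics/w5.png')
print(cast(K,W,[(106,137),(247,138),(252,300),(125,303)],.018))
plan()
im=wrist('pics/w6.png')"
```

```text
clock: 11.4
position: [0.5267, -0.0514, 0.193]
ee_rot: [0.998, -0.067, 0.001, 0.0]
ft_force: [0.0, 0.9, 0.7]
grip_width: 0.496
clock: 11.9
position: [0.4093, -0.0027, 0.1994]
ee_rot: [0.998, -0.066, 0.001, 0.001]
ft_force: [0.4, -0.3, 0.5]
grip_width: 0.501
clock: 12.4
position: [0.4117, -0.0041, 0.1981]
ee_rot: [0.998, -0.067, -0.0, -0.0]
ft_force: [-0.8, -0.1, -1.1]
grip_width: 0.503
[[ 0.7098  0.0578  0.018 ]
 [ 0.71   -0.0437  0.018 ]
 [ 0.5838 -0.0424  0.018 ]
 [ 0.5802  0.0605  0.018 ]]
t 12.4 p [ 0.4117 -0.0041  0.1981] yaw -0.13431705417550158 tilt [-0.0005  0.0004 -1.    ] F [-0.7811 -0.1108 -1.0706] w 0.5028856689498561
rotvec units [-0.0004  0.0007 -0.    ] shift now [0. 0. 0.] shift after turn [0. 0. 0.]
```

View pics/w6.png

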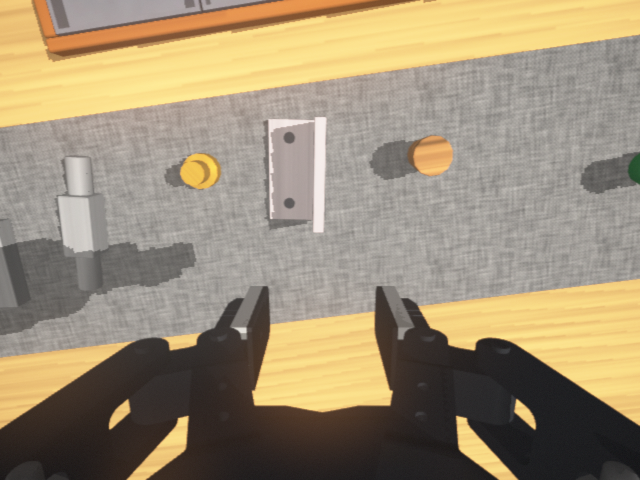

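Run:
```python
from h import *
K,W=wl("pics/w6.png")
im=cv2.imread("pics/w6.png")
cv2.imwrite("pics/w6c.png",cv2.resize(im[105:245,240:380],None,fx=4,fy=4))
```

```text
(no output)
```

View pics/w6c.png

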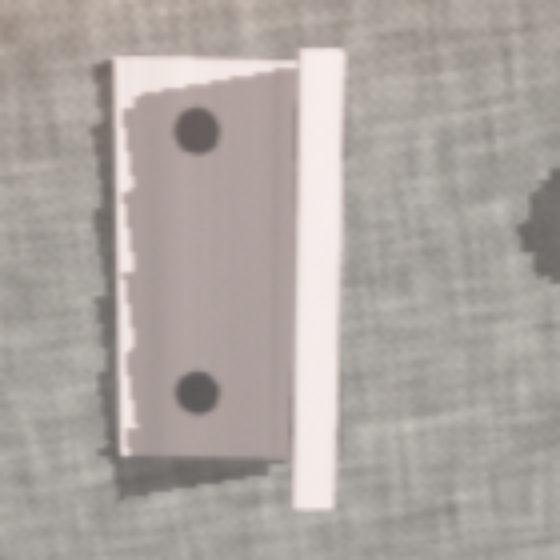

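The crop shows a silver, neither blue nor green, bracket standing on its base. The flange top's corners in the crop are (300,48), (345,48), (334,508) and (292,508).

Run:
```python
from h import *
K,W=wl("pics/w6.png")
f=lambda p:np.array(p)/4.+[240,105]
P=cast(K,W,[f(p) for p in [(300,48),(345,48),(334,508),(292,508)]],.054);print(P,P.mean(0))
d=(P[0]+P[1]-P[2]-P[3])/2;yaw=np.arctan2(d[1],d[0]);print(yaw,np.linalg.norm(d))
c=P.mean(0)
plan(c[0],c[1],.1,yaw)
```

```text
[[ 0.4912 -0.0086  0.054 ]
 [ 0.4902 -0.016   0.054 ]
 [ 0.4125 -0.0037  0.054 ]
 [ 0.4135  0.0038  0.054 ]] [ 0.4518 -0.0062  0.054 ]
-0.1575751790913847 0.07865191108866311
t 12.45 p [ 0.4116 -0.004   0.1982] yaw -0.13424326675079132 tilt [-0.0004  0.0003 -1.    ] F [ 0.6175 -1.2854 -0.4163] w 0.5039965567554887
rotvec units [-0.0003  0.0006  0.0297] shift now [ 0.5025 -0.0407  1.2267] shift after turn [ 0.5008 -0.0528  1.2269]
```

```bash
python3 -m crank '[[0,[0.125,-0.013,0.3],[0,0,0.03]],[0,[0.125,-0.013,0.3],[0,0,0]],[0,[0.125,-0.013,0.3],[0,0,0]],[0,[0.125,-0.013,0.32],[0,0,0]],[0,[0,0,0],[0,0,0]]]'
python3 -m crank '[[0,[0,0,0],[0,0,0]],[0,[0,0,0],[0,0,0]],[0,[0,0,0],[0,0,0]],[0,[0,0,0],[0,0,0]],[0,[0,0,0],[0,0,0]]]' 40
python3 -c "
from h import *
plan(.4518,-.0062,.04,-.157)
wrist('pics/w7.png')"
```

```text
clock: 12.95
position: [0.4505, -0.0059, 0.0979]
ee_rot: [0.997, -0.079, -0.003, -0.001]
ft_force: [-0.3, -0.4, -0.4]
grip_width: 0.498
clock: 13.45
position: [0.4518, -0.0061, 0.1013]
ee_rot: [0.997, -0.079, 0.001, 0.0]
ft_force: [-0.1, -0.3, -0.2]
grip_width: 0.5
t 13.45 p [ 0.4518 -0.0061  0.1013] yaw -0.1577996623639067 tilt [ 0.001  -0.0005 -1.    ] F [-0.0588 -0.2906 -0.2379] w 0.4999761475440551
rotvec units [ 0.0004 -0.0013 -0.001 ] shift now [-0.0008  0.0014  0.7656] shift after turn [0.     0.0016 0.7656]
```

View pics/w7.png

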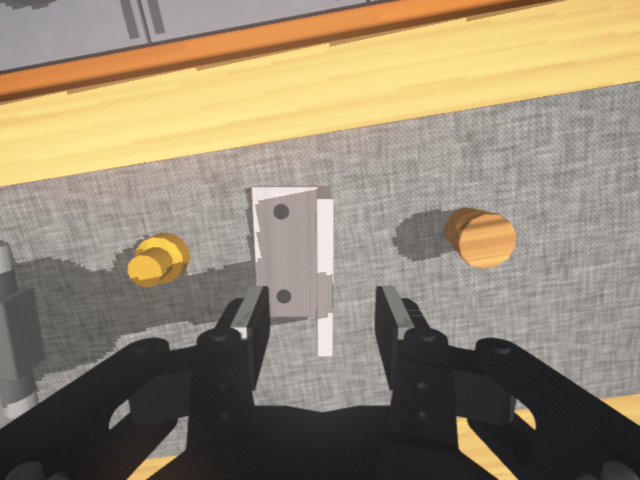

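The flange at (325,277) is between the jaws, about 1 mm to the right. The collet and cork are clear.

```bash
python3 -m crank '[[0,[0,0.015,0.19],[0,0,0]],[0,[0,0,0.19],[0,0,0]],[0,[0,0,0.19],[0,0,0]],[0,[0,0,0.19],[0,0,0]],[-0.3,[0,0,0],[0,0,0]]]' 40
python3 -m crank '[[-0.6,[0,0,0],[0,0,0]],[-0.8,[0,0,0],[0,0,0]],[-1,[0,0,0],[0,0,0]],[-1,[0,0,0],[0,0,0]],[-1,[0,0,0],[0,0,0]]]' 40
python3 -c "
from h import *
plan()"
```

```text
clock: 14.0
position: [0.4502, -0.0071, 0.0385]
ee_rot: [0.997, -0.079, -0.001, -0.0]
ft_force: [-0.2, -0.3, 0.1]
grip_width: 0.355
clock: 14.5
position: [0.4521, -0.0072, 0.0408]
ee_rot: [0.997, -0.079, 0.001, 0.0]
ft_force: [-1.3, 0.4, 6.4]
grip_width: 0.086
t 14.5 p [ 0.4521 -0.0072  0.0408] yaw -0.15770344214099577 tilt [ 0.0015 -0.0004 -1.    ] F [-1.3238  0.3933  6.412 ] w 0.08610918195436652
rotvec units [ 0.0002 -0.002  -0.    ] shift now [0. 0. 0.] shift after turn [0. 0. 0.]
```

```bash
python3 -m crank '[[-1,[0,0,-0.1],[0,0,0]],[-1,[0,0,-0.3],[0,0,0]],[-1,[0,0,-0.3],[0,0,-0.107]],[-1,[0,0,-0.3],[0,0,-0.107]],[-1,[0,0,0],[0,0,0]]]' 50
python3 -c "
from h import *
plan(.643,-.006,.12,.01)
wrist('pics/w8.png')"
```

```text
clock: 15.0
position: [0.4532, -0.0071, 0.1231]
ee_rot: [1.0, 0.006, 0.003, 0.0]
ft_force: [0.7, 0.4, -0.9]
grip_width: 0.086
t 15.0 p [ 0.4532 -0.0071  0.1231] yaw 0.012721328408036145 tilt [ 0.0051 -0.0009 -1.    ] F [ 0.6868  0.371  -0.887 ] w 0.08624279900204243
rotvec units [ 0.0012 -0.0065  0.0035] shift now [2.3723 0.0166 0.0514] shift after turn [2.3726 0.0102 0.0393]
```

View pics/w8.png

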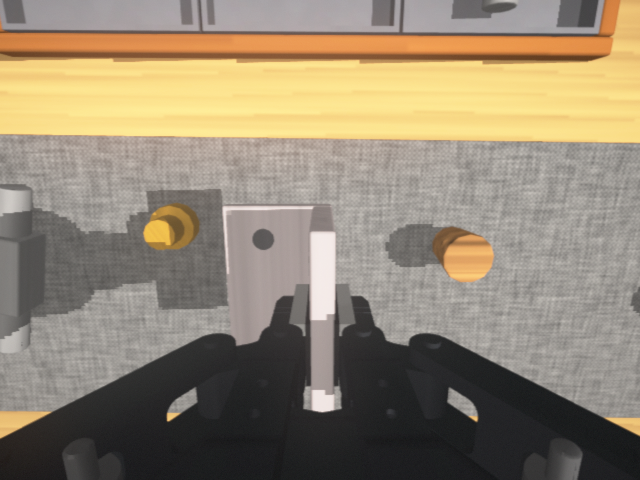

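The bracket is held upright and level by its flange. Carrying it to the middle bay.

```bash
python3 -m crank '[[-1,[0.395,0.002,0],[0,0,0]],[-1,[0.395,0.002,0],[0,0,0]],[-1,[0.395,0.002,0],[0,0,0]],[-1,[0.395,0.002,0],[0,0,0]],[-1,[0.395,0.002,0],[0,0,0]]]'
python3 -m crank '[[-1,[0.397,0,0],[0,0,0]],[-1,[0,0,0],[0,0,0]],[-1,[0,0,0],[0,0,0]],[-1,[0,0,0],[0,0,0]],[-1,[0,0,0],[0,0,0]]]'
python3 -c "
from h import *
plan(.643,-.006,.045,.01)
wrist('pics/w9.png')"
```

```text
clock: 15.55
position: [0.6099, -0.0065, 0.1183]
ee_rot: [1.0, 0.004, -0.001, 0.0]
ft_force: [-0.1, 0.1, -0.3]
grip_width: 0.087
clock: 16.05
position: [0.6404, -0.0061, 0.1197]
ee_rot: [1.0, 0.005, -0.0, 0.0]
ft_force: [0.4, 0.2, -2.8]
grip_width: 0.087
t 16.05 p [ 0.6404 -0.0061  0.1197] yaw 0.01013362427002813 tilt [-0.0006 -0.0004 -1.    ] F [ 0.3798  0.1717 -2.8194] w 0.0874508583093973
rotvec units [0.0006 0.0008 0.0002] shift now [ 0.0329 -0.0008  0.934 ] shift after turn [ 0.0323 -0.0004  0.934 ]
```

View pics/w9.png

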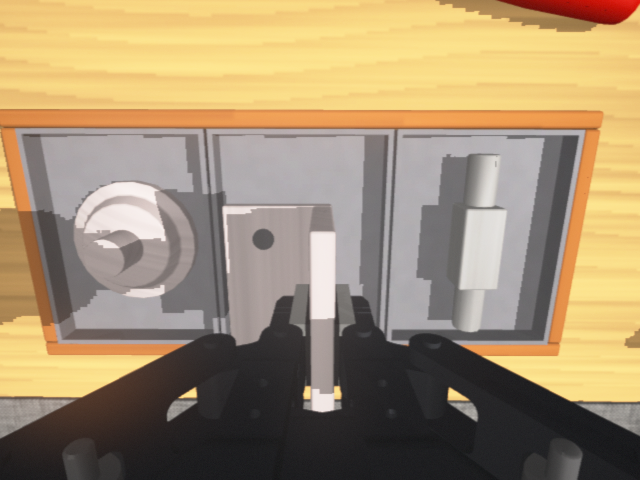

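```bash
python3 -m crank '[[-1,[0.03,0,0.24],[0,0,0]],[-1,[0,0,0.24],[0,0,0]],[-1,[0,0,0.24],[0,0,0]],[-1,[0,0,0.19],[0,0,0]],[-1,[0,0,0],[0,0,0]]]'
python3 -m crank '[[-1,[0,0,0],[0,0,0]],[-1,[0,0,0],[0,0,0]],[-1,[0,0,0.0125],[0,0,0]],[-1,[0,0,0.0125],[0,0,0]],[-1,[0,0,0],[0,0,0]]]'
python3 -m crank '[[-1,[0,0,0.0125],[0,0,0]],[-1,[0,0,0],[0,0,0]],[-1,[0,0,0],[0,0,0]],[-1,[0,0,0],[0,0,0]],[-1,[0,0,0],[0,0,0]]]'
```

```text
clock: 16.6
position: [0.642, -0.0062, 0.045]
ee_rot: [1.0, 0.005, -0.002, 0.0]
ft_force: [-0.6, -0.1, -0.5]
grip_width: 0.082
clock: 17.1
position: [0.6437, -0.006, 0.0453]
ee_rot: [1.0, 0.005, 0.0, 0.0]
ft_force: [-0.3, -0.4, -2.0]
grip_width: 0.086
clock: 17.6
position: [0.6436, -0.0059, 0.0441]
ee_rot: [1.0, 0.005, 0.0, 0.0]
ft_force: [-0.3, -0.0, -1.6]
grip_width: 0.086
```

```bash
python3 -m crank '[[-1,[0,0,0.0125],[0,0,0]],[-1,[0,0,0.0125],[0,0,0]],[-1,[0,0,0],[0,0,0]],[-1,[0,0,0],[0,0,0]],[-1,[0,0,0],[0,0,0]]]'
python3 -m crank '[[-1,[0,0,0.0125],[0,0,0]],[-1,[0,0,0],[0,0,0]],[-1,[0,0,0],[0,0,0]],[-1,[0,0,0],[0,0,0]],[-1,[0,0,0],[0,0,0]]]'
```

```text
clock: 18.1
position: [0.6436, -0.0059, 0.0421]
ee_rot: [1.0, 0.005, 0.0, 0.0]
ft_force: [0.7, 0.6, -1.6]
grip_width: 0.088
clock: 18.6
position: [0.6436, -0.0059, 0.0411]
ee_rot: [1.0, 0.005, 0.0, 0.0]
ft_force: [-0.1, 0.2, -1.2]
grip_width: 0.085
```

```bash
python3 -m crank '[[-1,[0,0,0.01],[0,0,0]],[-1,[0,0,0],[0,0,0]],[-1,[0,0,0],[0,0,0]],[-1,[0,0,0],[0,0,0]],[-1,[0,0,0],[0,0,0]]]'
```

```text
clock: 19.1
position: [0.6438, -0.0059, 0.041]
ee_rot: [1.0, 0.005, 0.0, 0.0]
ft_force: [-3.8, -0.0, 5.2]
grip_width: 0.086
```

The bracket has gentle floor contact. Releasing with a narrow opening, then lifting.

```bash
python3 -m crank '[[-0.75,[0,0,0],[0,0,0]],[-0.6,[0,0,0],[0,0,0]],[-0.5,[0,0,0],[0,0,0]],[-0.5,[0,0,0],[0,0,0]],[-0.5,[0,0,0],[0,0,0]]]'
python3 -m crank '[[-0.5,[0,0,-0.1],[0,0,0]],[-0.5,[0,0,-0.2],[0,0,0]],[-0.5,[0,0,-0.4],[0,0,0]],[-0.5,[0,0,-0.4],[0,0,0]],[-0.5,[0,0,-0.4],[0,0,0]]]'
python3 -m crank '[[-0.5,[-0.3,0,-0.3],[0,0,0]],[-0.5,[-0.45,0,0],[0,0,0]],[-0.5,[-0.45,0,0],[0,0,0]],[-0.5,[-0.2,0,0],[0,0,0]],[-0.5,[0,0,0],[0,0,0]]]'
python3 -c "
from h import *
plan()
wrist('pics/w10.png')
cv2.imwrite('pics/s10.png',manip.camera('scene'))"
```

```text
clock: 19.6
position: [0.6436, -0.0059, 0.0402]
ee_rot: [1.0, 0.005, -0.0, 0.0]
ft_force: [0.4, 0.2, 0.4]
grip_width: 0.254
clock: 20.1
position: [0.6438, -0.0058, 0.1633]
ee_rot: [1.0, 0.005, 0.001, 0.0]
ft_force: [0.1, 0.1, -0.8]
grip_width: 0.247
clock: 20.6
position: [0.5304, -0.0072, 0.1861]
ee_rot: [1.0, 0.005, 0.001, 0.001]
ft_force: [0.3, -0.4, -0.7]
grip_width: 0.247
t 20.6 p [ 0.5304 -0.0072  0.1861] yaw 0.010580167506410554 tilt [ 0.0016 -0.0018 -1.    ] F [ 0.2523 -0.423  -0.7158] w 0.24682583149492535
rotvec units [ 0.0023 -0.002  -0.    ] shift now [0. 0. 0.] shift after turn [0. 0. 0.]
```

View pics/w10.png

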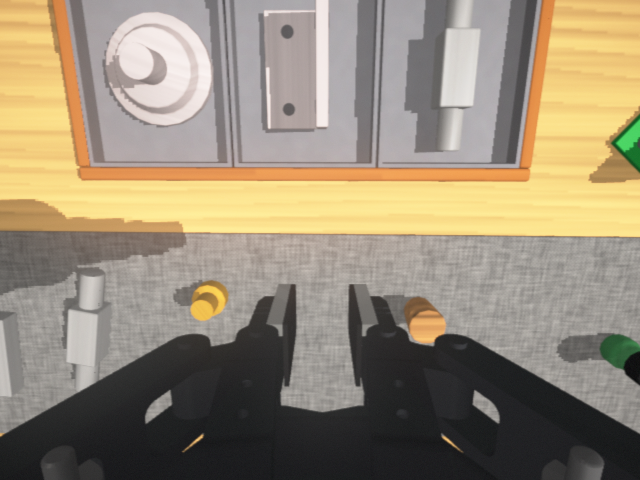

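View pics/s10.png

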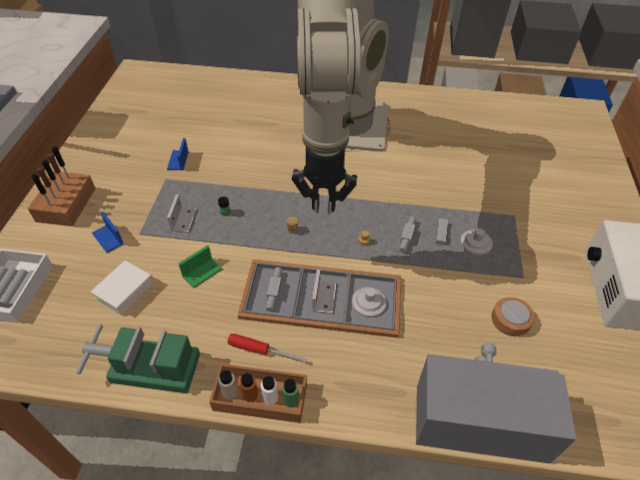

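The tray holds the shaft at scene pixel (273,287), the bracket at (325,292) and the cover at (370,300). The cork, collet, vial and spare parts sit at the same pixels as before. The gripper is empty and clear, so I'm handing in.

```bash
python3 -c "
from h import *
a=cv2.imread('pics/scene0.png');b=cv2.imread('pics/s10.png')
for n,(u,v) in dict(cork=(292,225),vial=(224,205),collet=(364,238),gauge=(442,231),shA=(408,235),cov=(478,240),br2=(182,213),cover=(370,300),driver=(265,347)).items():
    print(n,cv2.absdiff(a[v-12:v+12,u-12:u+12],b[v-12:v+12,u-12:u+12]).mean().round(1))
print(manip.hand_in())"
```

```text
cork 4.8
vial 4.1
collet 4.9
gauge 5.1
shA 5.0
cov 33.8
br2 4.8
cover 5.8
driver 4.9
the job is handed in; nothing more can be done
None
```

I completed the kit and handed it in at about 21 s. The shaft went into the right bay and a silver bracket into the middle bay; the cover already in the left bay was left alone. Both parts were lowered until the wrist force showed light floor contact (under 10 N) before I released them.

**Final views:** the wrist and scene pictures show one part per bay, lying flat, with the bracket and cover right way up. The gripper was empty and clear of everything.

**Before/after comparison:** I compared the scene image around the cork, vial, collet, gauge, screwdriver, spare bracket, spare shaft and the kit cover, and found no change beyond image noise. The round block and clear box I checked by eye only, and they look unmoved.

**One check disagreed:** the patch around the spare cover on the mat changed (33.8, against about 5 elsewhere). In the picture the arm's shadow falls there and the cover is at its old pixels. The arm did not go near it.

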